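Assemble a sieve stack on the shaker base

ROBOT

A 6-joint arm with a two-finger parallel gripper is mounted at the origin on a cart in front of the work surface, level with it; the furniture and walls round the work are solid. World frame = base frame: x ahead of the robot, y to its left, z up, the work surface at z = 0. Lengths are in m, angles in degrees, forces in N, time in s.
With the tool pointing down it reaches from about 0.375 to 0.9 m from the base axis. Payload 3.1 kg.
Tool frame: the origin (TCP) lies midway between the tips of the shut fingers; the grasp point (between the pads) lies 19 mm behind it; z points along the fingers, y is the line along which they close (so a half turn about z gives the same grasp; the last joint's range is limited). The gripper opens to 87 mm and grips with 3 to 60 N. Pads are 19 mm wide; open, the fingers measure 117 mm over their backs; the gripper's body (75 mm by 190 mm) begins 51 mm behind the grasp point.
Start: joints at [59.158, 30.224, 82.088, -0, 67.689, -10.227], TCP at [0.22, 0.585, 0.223] pointing down, gripper open.
Joint ranges: [-176.69, 176.69], [-43.24, 126.21], [12.49, 139.97], [-82, 262], [0, 151.66], [-163.58, 163.58]. Speed limits (degrees/s): [159.86, 159.86, 180, 180, 180, 180].

INTERFACE

Orientations are given as a 3x3 rotation matrix whose columns are the frame's x, y, z axes.
In Python, from rig import bot, capture gives the robot as it stands.
- The arm moves only by the tool run_rows, called after "Request:" in YAML: its name, and indented under it one key for each argument. Schema: {"type":"object","properties":{"plan":{"type":"object","properties":{"deltas":{"type":"array","items":{"type":"array","items":{"type":"number"},"minItems":7,"maxItems":7},"minItems":1,"maxItems":20}},"additionalProperties":false,"required":["deltas"]},"only":{"type":"string"},"quiet":{"type":"boolean"},"lines":{"type":"string"}},"required":["plan"],"additionalProperties":false}. plan is an object whose key "deltas" holds a list of rows, 1 to 20 of them, each of 7 numbers: dx, dy, dz in fractions of the full range, 1 being 750 mm, then a rotation vector rx, ry, rz in normalised numbers (1 is 120 degrees), then the opening from 0.0 (shut) to 1.0 (fully open); each row is the pose to reach, as a shift and turn from the pose commanded when the call began, along the tool's axes at that moment; what a row does not reach only later rows make up. A row lasts 1/10 s, in which the tool goes at most 0.05 m and 8.59 degrees, less where a joint would pass 70% of its speed; a pose out of reach is approached as far as the arm can. The fingers move at their own pace and stop on an object; the grip force is fixed at half the most. Time passes only in rows, so rows that do not move let the fingers close. The tool returns the time, the measured TCP pose, the force, the opening and the grip force at its end. only (a regular expression) keeps the lines of the reply that match it, lines (a string "A,B") keeps lines A to B, and quiet returns only ok. A shift or turn number past 1, either way, is cut back to 1. Input that does not fit is refused with a message, and nothing moves.
- bot.read_state(): the state, without advancing time (a new reading comes with each control period).
- capture(name): name is "scene" or "top"; returns a dict with "color" (480x640x3 uint8, red, green, blue), "K" (3x3 intrinsics, pixels), "D" ([k1, k2, p1, p2, k3] as OpenCV has them; the pictures are not rectified), "view" (4x4, takes a point from world to camera coordinates). Camera axes: x right, y up, looking along -z (the intrinsics and any distortion apply to the point x, -y, -z); pixel columns grow to the right and rows downward; lengths in m; the calibration is good to about 2 mm. A picture is of the moment at which its call begins. There is no depth.
- bot.hand_in(): hands the job in; it is judged then, once.
The state is a dict: "time_s": time; "joint_positions": joint angles; "qvel": joint speeds; "tau": joint torques, N m; "position": TCP position; "tcp_rot": TCP orientation; "force": force on the tool from outside, world axes, zero at the start; "moment": the same for the moment, N m; "opening": opening from 0.0 (shut) to 1.0 (fully open); "grasp_force": force on a finger pad.
Only numpy, scipy, OpenCV 4.12 (cv2) and the standard library are available. Lean on these libraries where they do the work, as an engineer would, in place of code of your own. Each camera call takes 0.05 s, during which the arm holds its last target. There are 200 camera calls.

TASK

Build the little sieve stack on the shaker base for the next run, one piece at a time from the bottom up: first the solid-bottomed pan into the ring of the base, then the fine-mesh sieve, then the coarse-mesh sieve, and the knobbed lid on top. Seat every piece fully and level in the one below, and leave the beaker, the brass-coloured weight and the rubber stopper standing where they are.

Things in the scene. Friction and masses are not known exactly. Their poses are not given: they have to be found in the camera images.
- shaker_base: Shaker base, fixed: grey disc 100 mm in diameter, 6 mm thick, with a steel ring on its middle (60 mm outside, 54 mm inside diameter, rim 18 mm above the worktop) and three small dark screw heads. Origin: centre of its underside, z up.
- pan: Collecting pan. Steel, 60 mm diameter. Underside: tapered spigot 10 mm high (diameter 38 mm at the foot, 51 at the shoulder); its shoulder rests on the rim below. Plain smooth solid bottom inside, no mesh. Height 30 mm: spigot 0-10, straight wall 10-30 mm, open mouth 54 mm inside, 18 mm deep. Seated: origin 8 mm above the base's. Origin: centre of the foot; z up.
- fine_sieve: Fine-mesh sieve. Steel, 60 mm diameter. Underside: tapered spigot 10 mm high (diameter 38 mm at the foot, 51 at the shoulder); its shoulder rests on the rim below. Inside lies a close mesh (about 3 mm pitch). Height 34 mm: spigot 0-10, straight wall 10-34 mm, open mouth 54 mm inside, 21 mm deep. Seated: origin 20 mm above the pan's. Origin: centre of the foot; z up.
- coarse_sieve: Coarse-mesh sieve, the deepest piece. Steel, 60 mm diameter. Underside: tapered spigot 10 mm high (diameter 38 mm at the foot, 51 at the shoulder); its shoulder rests on the rim below. Inside lies a wide grid (10 mm pitch). Height 46 mm: spigot 0-10, straight wall 10-46 mm, open mouth 54 mm inside, 33 mm deep. Seated: origin 24 mm above the fine sieve's. Origin: centre of the foot; z up.
- lid: Lid. Steel, 60 mm diameter. Underside: tapered spigot 10 mm high (diameter 38 mm at the foot, 51 at the shoulder); its shoulder rests on the rim below. Above the spigot a disc 60 mm in diameter (10-16 mm), on it a black upright cylindrical knob, 18 mm in diameter, 28 mm tall (16-44 mm above the origin). Seated: origin 36 mm above the coarse sieve's. Origin: centre of the foot; z up.
- beaker_50: Bystander: small clear glass beaker, 44 mm in diameter, 58 mm high. Origin: centre of its underside.
- weight_1: Bystander: brass-coloured knob weight, 32 mm in diameter, 46 mm high. Origin: centre of its underside.
- stopper_2: Bystander: dark red tapered rubber stopper, 31 mm in diameter, 26 mm high. Origin: centre of its underside.

How it is judged (in metres and radians):
On the way, in this order (a step that is already met when the one before it is completed fails the run):
1. the pan is seated in the ring of the base, all below it still seated (horizontal distance between pan and shaker_base below 0.004 m and z of pan in the frame of shaker_base between 0.0055 and 0.0105 m and angle between pan's own z axis and vertical below 0.06 rad), for 0.2 s.
2. the fine sieve is seated in the pan, all below it still seated (all of step 1 and horizontal distance between fine_sieve and pan below 0.004 m and z of fine_sieve in the frame of pan between 0.0175 and 0.0225 m and angle between fine_sieve's own z axis and vertical below 0.06 rad), for 0.2 s.
3. the coarse sieve is seated in the fine sieve, all below it still seated (all of step 2 and horizontal distance between coarse_sieve and fine_sieve below 0.004 m and z of coarse_sieve in the frame of fine_sieve between 0.0215 and 0.0265 m and angle between coarse_sieve's own z axis and vertical below 0.06 rad), for 0.2 s.
4. the lid is seated in the coarse sieve, all below it still seated (all of step 3 and horizontal distance between lid and coarse_sieve below 0.004 m and z of lid in the frame of coarse_sieve between 0.0335 and 0.0385 m and angle between lid's own z axis and vertical below 0.06 rad), for 0.2 s.
At the end, for the whole second after the job is handed in: Pan in the ring of the base, fine sieve in the pan, coarse sieve in the fine sieve, lid in the coarse sieve: each within 4 mm of centred on the piece below, its height within 2.5 mm of fully seated, tilted less than 0.06 rad, all at rest (under 0.02 m/s) (all of step 4 and linear speed of each of pan, fine_sieve, coarse_sieve, lid below 0.02 m/s); the robot touches nothing.
It fails at once if the beaker is shoved more than 25 mm or tipped over (distance of beaker_50 from where it was at the start of the episode above 0.025 m or angle between beaker_50's own z axis and vertical above 0.5 rad).
It fails at once if the weight is shoved more than 25 mm or tipped over (distance of weight_1 from where it was at the start of the episode above 0.025 m or angle between weight_1's own z axis and vertical above 0.5 rad).
It fails at once if the stopper is shoved more than 25 mm or tipped over (distance of stopper_2 from where it was at the start of the episode above 0.025 m or angle between stopper_2's own z axis and vertical above 0.5 rad).
It also fails if it takes over 96 s, if anything falls off the work surface, if the arm or the gripper's body presses on something with over 40 N, if the wrist force passes 120 N, or if a joint passes its speed limit or range.

## Working session

There is one attempt and no reset: what is moved stays moved. The work goes in short steps, Python scripts to look and compute and a tool call to move; the robot and the scene stay as the last step left them, time stands still between calls to the robot, and variables do not carry over. Pictures are saved under pics/ and viewed, at most 14 in all, crops included, and the job is handed in when it is done.

```bash
ls; mkdir -p pics; python3 - <<'E'
from rig import bot,capture
import cv2,numpy as np
for n in("scene","top"):
    c=capture(n); cv2.imwrite(f"pics/{n}0.png",c["color"][:,:,::-1]); print(n,c["K"],c["D"],np.round(c["view"],4))
s=bot.read_state(); print(s)
E
```

```text
pics
scene [[483.30612239   0.         318.32372039]
 [  0.         483.30612239 235.82012909]
 [  0.           0.           1.        ]] [-0.06689066  0.          0.          0.          0.        ] [[-0.4433 -0.8962 -0.0186  0.2354]
 [ 0.6648 -0.3426  0.6638 -0.3557]
 [-0.6012  0.2819  0.7477 -0.6414]
 [ 0.      0.      0.      1.    ]]
top [[482.40167385   0.         318.9040914 ]
 [  0.         482.40167385 241.71484483]
 [  0.           0.           1.        ]] [-0.04802426  0.          0.          0.          0.        ] [[-0.0154 -0.9998 -0.0157  0.0119]
 [ 0.9946 -0.017   0.1023 -0.5222]
 [-0.1025 -0.0141  0.9946 -0.8295]
 [ 0.      0.      0.      1.    ]]
{'time_s': 0.1, 'joint_positions': array([ 5.91573589e+01,  3.02726829e+01,  8.21475156e+01, -3.81691513e-04,
        6.76874533e+01, -1.02269004e+01]), 'qvel': array([ 0.05459957, -0.1473841 , -0.09683655, -0.02472032, -0.00560958,
       -0.04427299]), 'tau': array([-5.09654801e-04, -4.40983951e+01, -1.77149677e+01,  6.35146047e-02,
        5.33939071e-02, -3.10357700e-05]), 'position': array([0.21970195, 0.58443541, 0.22168821]), 'tcp_rot': array([[-9.35963576e-01,  3.52095537e-01, -9.57975622e-04],
       [ 3.52096688e-01,  9.35962237e-01, -1.61632427e-03],
       [ 3.27528444e-04, -1.85012069e-03, -9.99998235e-01]]), 'force': array([ 0.68404982,  0.79647036, -0.02274158]), 'moment': array([-0.03007089, -0.01795746, -0.0264087 ]), 'grasp_force': 0.0, 'opening': 1.002542650470349}
```

View pics/scene0.png

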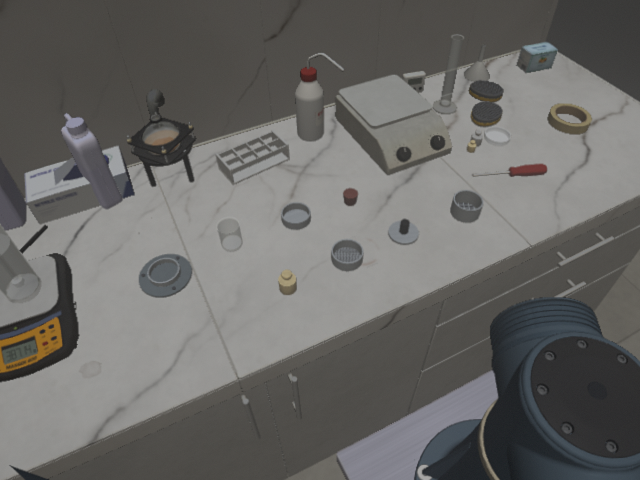

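View pics/top0.png

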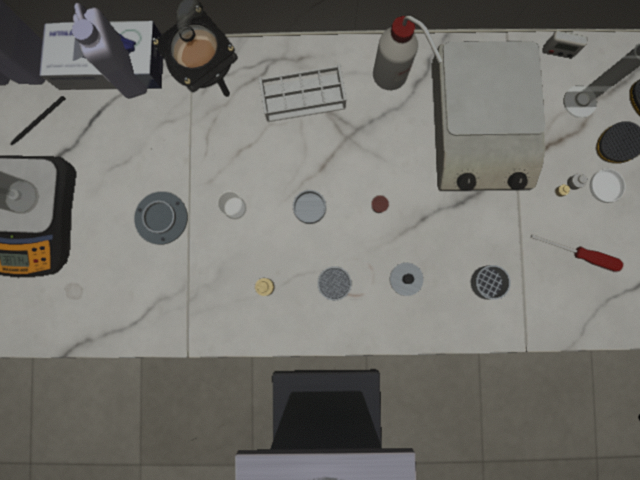

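The scene view shows the base at about (165,272), the pan at (296,214), the fine sieve at (347,254), the lid at (403,232) and the coarse sieve at (467,205). In the top view they are at (160,217), (310,207), (335,283), (406,279) and (490,282). The bystanders are well clear of the grasps. Next I fit rim circles in both views together, which gives x, y and z.

```bash
cat > h.py <<'E'
import cv2,numpy as np
from scipy.optimize import differential_evolution as DE
from rig import bot,capture
F=np.diag([1.,-1,-1])
def proj(c,P):
    R=F@c["view"][:3,:3]; t=F@c["view"][:3,3]
    return cv2.projectPoints(np.asarray(P,float).reshape(-1,1,3),cv2.Rodrigues(R)[0],t,c["K"],c["D"])[0].reshape(-1,2)
def tri(ct,pt,cs,ps):
    A=[];
    for c,p in((ct,pt),(cs,ps)):
        n=cv2.undistortPoints(np.array([[p]],float),c["K"],c["D"])[0,0]
        M=F@c["view"][:3,:]; A+=[n[0]*M[2]-M[0],n[1]*M[2]-M[1]]
    A=np.array(A); return np.linalg.lstsq(A[:,:3],-A[:,3],rcond=None)[0]
def grad(c):
    g=cv2.GaussianBlur(cv2.cvtColor(c["color"],cv2.COLOR_RGB2GRAY).astype(np.float32),(0,0),.8)
    return np.hypot(cv2.Sobel(g,5,1,0),cv2.Sobel(g,5,0,1))
th=np.linspace(0,2*np.pi,120,endpoint=False)
def circ(p,r): return np.c_[p[0]+r*np.cos(th),p[1]+r*np.sin(th),np.full(120,p[2])]
def score(cs,gs,p,r):
    s=0
    for c,g in zip(cs,gs):
        q=proj(c,circ(p,r)).astype(np.float32)
        s+=np.minimum(cv2.remap(g,q[:,0].copy(),q[:,1].copy(),cv2.INTER_LINEAR),120).mean()
    return s
def fit(cs,p0,r,dz,dxy=.015):
    gs=[grad(c) for c in cs]
    b=[(p0[0]-dxy,p0[0]+dxy),(p0[1]-dxy,p0[1]+dxy),dz]
    o=DE(lambda p:-score(cs,gs,p,r),b,seed=1,maxiter=60,popsize=12)
    return o.x,-o.fun
E
python3 - <<'E'
from h import *
t,s=capture("top"),capture("scene")
O=dict(base=((160,216),(165,270),.03,.010,.028),pan=((310,207),(296,213),.03,.02,.045),fine=((335,283),(347,250),.03,.022,.05),
 lid=((406,279),(404,233),.03,.005,.03),coarse=((490,282),(467,200),.03,.03,.06),
 knob=((408,279),(405,222),.009,.025,.06),beaker=((231,204),(229,225),.022,.045,.07))
for v,c in(("top",t),("scene",s)): O[v]=c["color"].copy()
for k in("base","pan","fine","lid","coarse","knob","beaker"):
    a,b,r,l,h=O[k]; p0=tri(t,a,s,b); p,f=fit([t,s],p0,r,(l,h))
    pt,_=fit([t],p,r,(p[2],p[2]+1e-5)); ps,_=fit([s],p,r,(p[2],p[2]+1e-5))
    print(k,p0.round(3),"fit",p.round(4),round(f),"top",pt[:2].round(4),"scene",ps[:2].round(4))
    for v,c in(("top",t),("scene",s)):
        for q in proj(c,circ(p,r)): cv2.circle(O[v],tuple(np.round(q).astype(int)),0,(255,0,0),-1)
cv2.imwrite("pics/fit1.png",np.vstack([cv2.resize(O["top"][180:310,130:530],(800,260)),cv2.resize(O["scene"][170:310,120:520],(800,280))])[:,:,::-1])
E
```

```text
base [0.576 0.295 0.014] fit [0.575  0.2974 0.0181] 137 top [0.5752 0.2972] scene [0.5747 0.2973]
pan [0.586 0.02  0.028] fit [0.5847 0.0204 0.0309] 212 top [0.5832 0.0194] scene [0.5863 0.0226]
fine [ 0.45  -0.022  0.035] fit [ 0.4494 -0.0214  0.0311] 199 top [ 0.4488 -0.0222] scene [ 0.4516 -0.0205]
lid [ 0.454 -0.151  0.011] fit [ 0.4551 -0.15    0.01  ] 132 top [ 0.4545 -0.1511] scene [ 0.4558 -0.1488]
coarse [ 0.446 -0.29   0.047] fit [ 0.4452 -0.2891  0.0478] 210 top [ 0.4458 -0.2936] scene [ 0.4447 -0.2896]
knob [ 0.454 -0.149  0.045] fit [ 0.4541 -0.1474  0.0472] 219 top [ 0.4538 -0.1483] scene [ 0.4533 -0.1468]
beaker [0.588 0.156 0.057] fit [0.5902 0.1592 0.0509] 113 top [0.5897 0.1573] scene [0.5915 0.1601]
```

View pics/fit1.png

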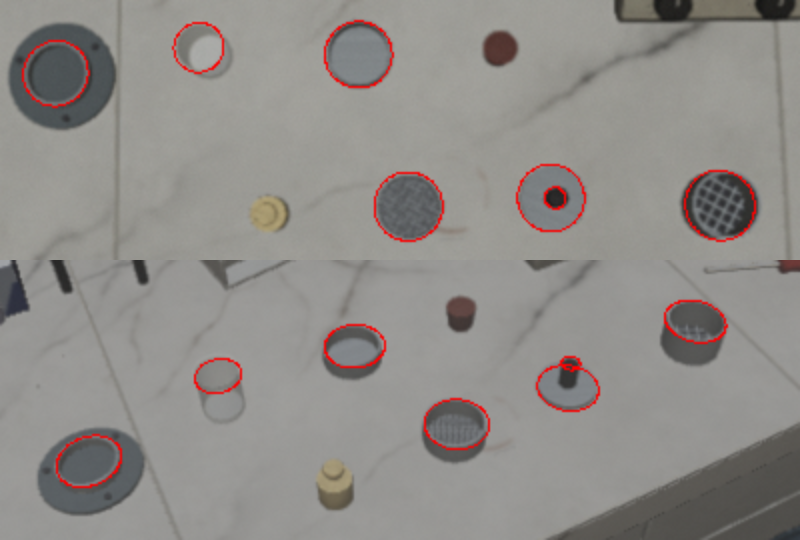

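The fits sit well on both images. Heights read about 18, 31, 31 to 34, 47 and 48 mm, which agrees with the text. First I square the tool to the world axes.

The rows are not in the units I measure in: shifts go in shares of 750 mm and turns go in shares of 120 degrees. I convert before sending: -20.62 degrees is -0.1718.

Request:
run_rows:
  plan: {"deltas": [[0, 0, 0, 0, 0, -0.0583, 1], [0, 0, 0, 0, 0, -0.1167, 1], [0, 0, 0, 0, 0, -0.1718, 1], [0, 0, 0, 0, 0, -0.1718, 1]]}

```text
time_s: 0.6
position: [0.2199, 0.5848, 0.2223]
tcp_rot: [[-1.0, 0.0, -0.0], [0.0, 1.0, -0.0], [0.0, -0.0, -1.0]]
force: [-0.1, 0.2, -0.6]
opening: 0.997
grasp_force: 0.0
```

```bash
python3 -c "
from rig import bot;s=bot.read_state();print(s['position'],s['tcp_rot'].round(4))"
```

```text
[0.21992388 0.58479596 0.22228738] [[-1.e+00  1.e-04 -3.e-04]
 [ 1.e-04  1.e+00 -5.e-04]
 [ 3.e-04 -5.e-04 -1.e+00]]
```

Request:
run_rows:
  plan: {"deltas": [[-0.0267, -0.04, 0, 0, 0, 0, 1], [-0.06, -0.0933, 0, 0, 0, 0, 1], [-0.0933, -0.1467, 0, 0, 0, 0, 1], [-0.1267, -0.2, 0, 0, 0, 0, 1], [-0.16, -0.2533, 0, 0, 0, 0, 1], [-0.1933, -0.3067, 0, 0, 0, 0, 1], [-0.2267, -0.36, 0, 0, 0, 0, 1], [-0.2667, -0.4133, 0, 0, 0, 0, 1], [-0.3, -0.4667, 0, 0, 0, 0, 1], [-0.3333, -0.52, 0, 0, 0, 0, 1], [-0.3667, -0.5733, 0, 0, 0, 0, 1], [-0.4, -0.62, 0, 0, 0, 0, 1], [-0.4267, -0.6667, 0, 0, 0, 0, 1], [-0.46, -0.7133, 0.0267, 0, 0, 0, 1], [-0.486, -0.7533, 0.0667, 0, 0, 0, 1], [-0.486, -0.7533, 0.12, 0, 0, 0, 1], [-0.486, -0.7533, 0.1733, 0, 0, 0, 1], [-0.486, -0.7533, 0.2173, 0, 0, 0, 1], [-0.486, -0.7533, 0.2173, 0, 0, 0, 1], [-0.486, -0.7533, 0.2173, 0, 0, 0, 1]]}

```text
time_s: 2.6
position: [0.5846, 0.02, 0.0595]
tcp_rot: [[-1.0, 0.001, -0.001], [0.001, 1.0, 0.0], [0.001, 0.0, -1.0]]
force: [-0.3, 0.1, 0.7]
opening: 0.999
grasp_force: 0.0
```

```bash
python3 - <<'E'
from h import *
o=[]
for n,y,x in(("top",100,170),("scene",80,170)):
    c=capture(n); o.append(cv2.resize(c["color"][y:y+200,x:x+260],(520,400))[:,:,::-1] if 0 else cv2.resize(c["color"][y:y+200,x:x+260],(400,308))[:,:,::-1])
cv2.imwrite("pics/a.png",np.hstack(o))
E
```

```text
(no output)
```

View pics/a.png

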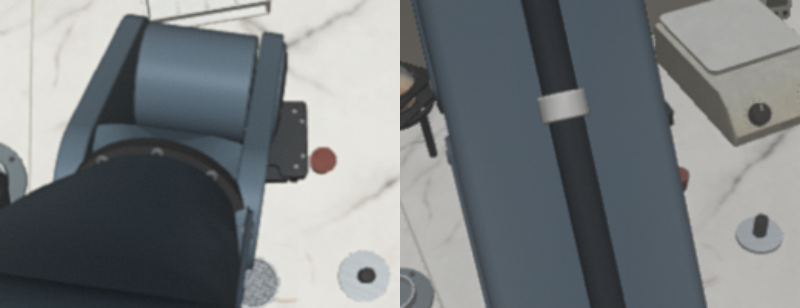

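The arm hides the pan in both views, with its bulk over the middle of each crop. The measured clearances are ample, so I go down and close.

To row units: 0.048 m is 0.064, 0.04 m is 0.0533.

Request:
run_rows:
  plan: {"deltas": [[0, 0, 0.0267, 0, 0, 0, 1], [0, 0, 0.0533, 0, 0, 0, 1], [0, 0, 0.064, 0, 0, 0, 1], [0, 0, 0.064, 0, 0, 0, 1], [0, 0, 0.064, 0, 0, 0, 0], [0, 0, 0.064, 0, 0, 0, 0], [0, 0, 0.064, 0, 0, 0, 0], [0, 0, 0.064, 0, 0, 0, 0], [0, 0, 0.064, 0, 0, 0, 0], [0, 0, 0.064, 0, 0, 0, 0], [0, 0, 0.064, 0, 0, 0, 0]]}

```text
time_s: 3.8
position: [0.5848, 0.02, 0.012]
tcp_rot: [[-1.0, 0.0, 0.001], [0.0, 1.0, -0.0], [-0.001, -0.0, -1.0]]
force: [-0.6, 1.4, 4.3]
opening: 0.666
grasp_force: 30.0
```

To row units: 0.277 m is 0.3693, -0.13 m is -0.1733.

Request:
run_rows:
  plan: {"deltas": [[0, 0, -0.0267, 0, 0, 0, 0], [0, 0, -0.0667, 0, 0, 0, 0], [0, 0, -0.1067, 0, 0, 0, 0], [0, 0, -0.1467, 0, 0, 0, 0], [0, 0, -0.1733, 0, 0, 0, 0], [0, 0.04, -0.1733, 0, 0, 0, 0], [0, 0.0867, -0.1733, 0, 0, 0, 0], [0.0067, 0.1333, -0.1733, 0, 0, 0, 0], [0.0067, 0.18, -0.1733, 0, 0, 0, 0], [0.0133, 0.2267, -0.1733, 0, 0, 0, 0], [0.0133, 0.2733, -0.1733, 0, 0, 0, 0], [0.0133, 0.3133, -0.1733, 0, 0, 0, 0], [0.0133, 0.3467, -0.1733, 0, 0, 0, 0], [0.0133, 0.3693, -0.1733, 0, 0, 0, 0], [0.0133, 0.3693, -0.1733, 0, 0, 0, 0], [0.0133, 0.3693, -0.1733, 0, 0, 0, 0]]}

```text
time_s: 5.4
position: [0.5742, 0.2963, 0.141]
tcp_rot: [[-1.0, -0.001, -0.001], [-0.001, 1.0, -0.001], [0.001, -0.001, -1.0]]
force: [0.2, -0.8, -1.0]
opening: 0.669
grasp_force: 30.0
```

```bash
python3 - <<'E'
from h import *
o=[]
for n,y,x in(("top",130,60),("scene",170,80)):
    c=capture(n); o.append(cv2.resize(c["color"][y:y+150,x:x+195],(400,308))[:,:,::-1])
cv2.imwrite("pics/b.png",np.hstack(o))
E
```

```text
(no output)
```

View pics/b.png

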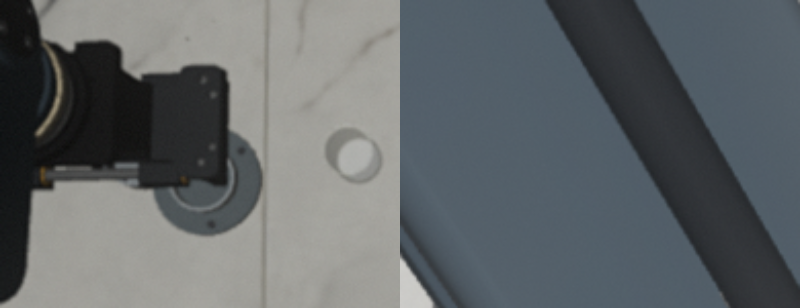

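In the top crop the gripper body covers the pan above the base at (210,180), and the beaker at (355,155) is unmoved. The grip still reads 30 N, so I lower it.

To row units: 0.118 m is 0.1573, 0.06 m is 0.08.

Request:
run_rows:
  plan: {"deltas": [[0, 0, 0.04, 0, 0, 0, 0], [0, 0, 0.08, 0, 0, 0, 0], [0, 0, 0.1133, 0, 0, 0, 0], [0, 0, 0.1267, 0, 0, 0, 0], [0, 0, 0.136, 0, 0, 0, 0], [0, 0, 0.1453, 0, 0, 0, 0], [0, 0, 0.1533, 0, 0, 0, 0], [0, 0, 0.1573, 0, 0, 0, 0], [0, 0, 0.1573, 0, 0, 0, 0]]}

```text
time_s: 6.4
position: [0.5746, 0.2971, 0.0237]
tcp_rot: [[-1.0, -0.0, 0.0], [-0.0, 1.0, 0.0], [-0.0, 0.0, -1.0]]
force: [-0.7, -0.7, -0.7]
opening: 0.662
grasp_force: 30.0
```

No contact force. I lower the rest, release, and back out.

To row units: 0.003 m is 0.004, 0.002 m is 0.0027.

Request:
run_rows:
  plan: {"deltas": [[0, 0, 0.0013, 0, 0, 0, 0], [0, 0, 0.0027, 0, 0, 0, 0], [0, 0, 0.004, 0, 0, 0, 0], [0, 0, 0.004, 0, 0, 0, 0]]}

```text
time_s: 6.8
position: [0.5745, 0.297, 0.0206]
tcp_rot: [[-1.0, -0.0, -0.0], [-0.0, 1.0, -0.0], [0.0, -0.0, -1.0]]
force: [-0.3, -0.3, -0.7]
opening: 0.669
grasp_force: 30.0
```

Request:
run_rows:
  plan: {"deltas": [[0, 0, 0, 0, 0, 0, 0.72], [0, 0, 0, 0, 0, 0, 0.76], [0, 0, 0, 0, 0, 0, 0.85], [0, 0, 0, 0, 0, 0, 1], [0, 0, 0, 0, 0, 0, 1], [0, 0, 0, 0, 0, 0, 1]]}

```text
time_s: 7.4
position: [0.5746, 0.297, 0.0206]
tcp_rot: [[-1.0, -0.0, 0.0], [-0.0, 1.0, 0.0], [-0.0, 0.0, -1.0]]
force: [0.8, -0.1, 1.2]
opening: 0.976
grasp_force: 0.0
```

Request:
run_rows:
  plan: {"deltas": [[0, 0, -0.0267, 0, 0, 0, 1], [0, 0, -0.0667, 0, 0, 0, 1], [0, 0, -0.12, 0, 0, 0, 1], [0, 0, -0.1733, 0, 0, 0, 1], [0, -0.04, -0.2, 0, 0, 0, 1], [0.04, -0.0933, -0.2, 0, 0, 0, 1], [0.08, -0.1467, -0.2, 0, 0, 0, 1], [0.1067, -0.2, -0.2, 0, 0, 0, 1], [0.1333, -0.2533, -0.2, 0, 0, 0, 1], [0.1533, -0.3067, -0.2, 0, 0, 0, 1], [0.1667, -0.36, -0.2, 0, 0, 0, 1], [0.1667, -0.3933, -0.2, 0, 0, 0, 1], [0.1667, -0.4247, -0.2, 0, 0, 0, 1], [0.1667, -0.4247, -0.2, 0, 0, 0, 1]]}

```text
time_s: 8.8
position: [0.4503, -0.024, 0.1709]
tcp_rot: [[-1.0, 0.004, 0.002], [0.004, 1.0, -0.001], [-0.002, -0.001, -1.0]]
force: [0.2, 1.3, 0.5]
opening: 1.004
grasp_force: 0.0
```

```bash
python3 - <<'E'
from h import *
o=[]
cs=[capture(n) for n in("top","scene")]
for c,y,x in zip(cs,(130,170),(60,80)):
    o.append(cv2.resize(c["color"][y:y+150,x:x+195],(400,308))[:,:,::-1])
cv2.imwrite("pics/c.png",np.hstack(o))
for k in (cs,cs[:1],cs[1:]):
    p,f=fit(k,(.575,.2974),.03,(.03,.05) if len(k)==2 else (.038,.03801)); print(p.round(4),f)
E
```

```text
[0.5779 0.2991 0.0393] 208.02450561523438
[0.5782 0.2998 0.038 ] 92.1251220703125
[0.5777 0.2992 0.038 ] 115.97203826904297
```

View pics/c.png

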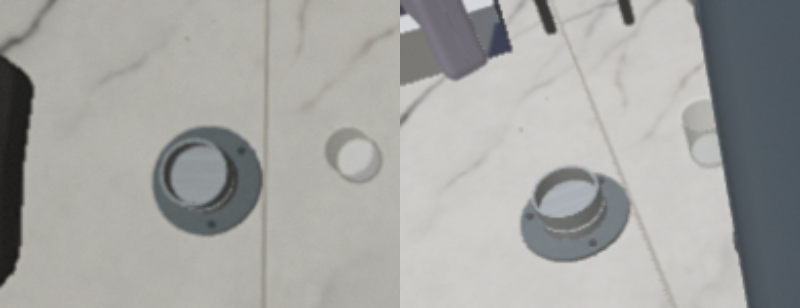

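The crop shows the pan sitting in the ring, with its rim at about (197,174) top and (567,195) scene. I check its offset and tilt against the base disc.

```bash
cat >> h.py <<'E'
def tcirc(p,r,a,b):
    return np.asarray(p)+ (cv2.Rodrigues(np.array([a,b,0.]))[0]@circ((0,0,0),r).T).T
def fit5(cs,p0,r,z):
    gs=[grad(c) for c in cs]
    def f(v):
        s=0
        for c,g in zip(cs,gs):
            q=proj(c,tcirc(v[:3],r,v[3],v[4])).astype(np.float32)
            s+=np.minimum(cv2.remap(g,q[:,0].copy(),q[:,1].copy(),cv2.INTER_LINEAR),120).mean()
        return -s
    o=DE(f,[(p0[0]-.01,p0[0]+.01),(p0[1]-.01,p0[1]+.01),(z-.006,z+.006),(-.2,.2),(-.2,.2)],seed=1,maxiter=150)
    return o.x.round(4),-o.fun
E
python3 - <<'E'
from h import *
cs=[capture(n) for n in("top","scene")]
p=(.576,.298)
for r,l,h in((.05,.003,.012),(.05,.006,.00601),(.03,.018,.01801)): print(r,[tuple(np.round(fit(k,p,r,(l,h))[0],4)) for k in(cs,cs[:1],cs[1:])])
print("out",fit5(cs,p,.03,.038),"in",fit5(cs,p,.027,.038))
E
```

```text
0.05 [(np.float64(0.5729), np.float64(0.2978), np.float64(0.0032)), (np.float64(0.573), np.float64(0.2964), np.float64(0.0077)), (np.float64(0.5694), np.float64(0.2982), np.float64(0.0063))]
0.05 [(np.float64(0.5727), np.float64(0.297), np.float64(0.006)), (np.float64(0.5747), np.float64(0.2946), np.float64(0.006)), (np.float64(0.5694), np.float64(0.2985), np.float64(0.006))]
0.03 [(np.float64(0.5792), np.float64(0.3016), np.float64(0.018)), (np.float64(0.5793), np.float64(0.3015), np.float64(0.018)), (np.float64(0.591), np.float64(0.2994), np.float64(0.018))]
out (array([ 0.5783,  0.2969,  0.0346, -0.1396,  0.0379]), np.float64(212.72598266601562)) in (array([ 0.5766,  0.2973,  0.0358,  0.0184, -0.0639]), np.float64(223.05838012695312))
```

```bash
python3 - <<'E'
from h import *
o=[]
for n,w in(("top",(.576,.299,.03)),("scene",(.576,.299,.03))):
    c=capture(n); u,v=proj(c,[w])[0].astype(int)
    o.append(cv2.resize(c["color"][v-32:v+32,u-32:u+32],(400,400),interpolation=cv2.INTER_CUBIC)[:,:,::-1])
    print(n,u-32,v-32)
cv2.imwrite("pics/d.png",np.clip(np.hstack(o)*1.4,0,255))
E
```

```text
top 122 182
scene 129 233[ WARN:0@3.483] global loadsave.cpp:1063 imwrite_ Unsupported depth image for selected encoder is fallbacked to CV_8U.
```

View pics/d.png

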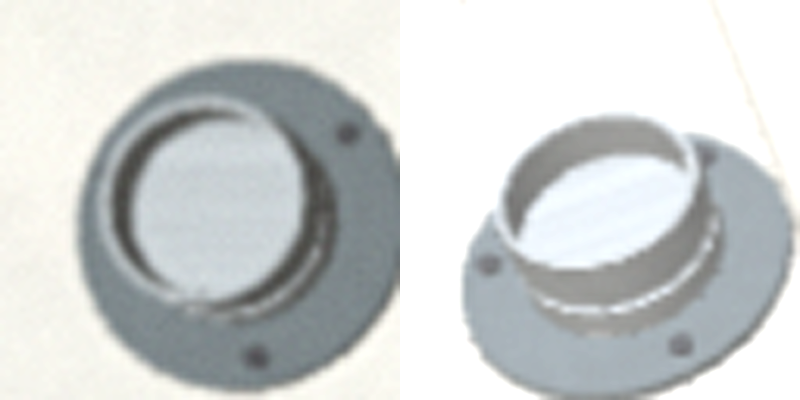

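```bash
python3 - <<'E'
from h import *
cs=[capture(n) for n in("top","scene")]; gs=[grad(c) for c in cs]
def run(idx,tilt):
    def f(v):
        R=cv2.Rodrigues(np.array([v[3]*tilt,v[4]*tilt,0.]))[0]; s=0
        for i in idx:
            for z,r in((.03,.03),(.03,.027)):
                P=circ((0,0,z),r)@R.T+v[:3]
                q=proj(cs[i],P).astype(np.float32)
                s+=np.minimum(cv2.remap(gs[i],q[:,0].copy(),q[:,1].copy(),cv2.INTER_LINEAR),120).mean()
        return -s
    z=(.003,.014) if len(idx)==2 else (.008,.00801)
    o=DE(f,[(.565,.585),(.287,.307),z,(-.15,.15),(-.15,.15)],seed=2,maxiter=200); return o.x.round(4),round(-o.fun,1)
for i in((0,1),(0,),(1,)):
    for t in(0,1): print(i,t,*run(i,t))
E
```

```text
(0, 1) 0 [0.5769 0.2974 0.0069 0.0164 0.1444] 409.7
(0, 1) 1 [ 0.5765  0.2932  0.0066 -0.1019  0.0153] 414.0
(0,) 0 [0.5765 0.2948 0.008  0.1008 0.0392] 191.2
(0,) 1 [ 0.5756  0.2893  0.008  -0.147   0.0259] 203.1
(1,) 0 [0.5764 0.2988 0.008  0.0363 0.0065] 231.8
(1,) 1 [ 0.5787  0.3003  0.008   0.0372 -0.0475] 232.0
```

The rigid level fit gives the pan at (0.577, 0.297) with origin z 7 mm, so it is seated and within 2 mm of the ring. The fine sieve is next, grasped with TCP z = 0.014.

To row units: 0.157 m is 0.2093, 0.145 m is 0.1933.

Request:
run_rows:
  plan: {"deltas": [[0, 0, 0.0533, 0, 0, 0, 1], [0, 0, 0.1067, 0, 0, 0, 1], [0, 0, 0.16, 0, 0, 0, 1], [0, 0, 0.1933, 0, 0, 0, 1], [0, 0, 0.2093, 0, 0, 0, 1], [0, 0, 0.2093, 0, 0, 0, 1], [0, 0, 0.2093, 0, 0, 0, 0], [0, 0, 0.2093, 0, 0, 0, 0], [0, 0, 0.2093, 0, 0, 0, 0], [0, 0, 0.2093, 0, 0, 0, 0], [0, 0, 0.2093, 0, 0, 0, 0], [0, 0, 0.2093, 0, 0, 0, 0], [0, 0, 0.2093, 0, 0, 0, 0]]}

```text
time_s: 10.5
position: [0.45, -0.0216, 0.0143]
tcp_rot: [[-1.0, -0.0, 0.001], [-0.0, 1.0, -0.0], [-0.001, -0.0, -1.0]]
force: [0.6, 0.8, 5.9]
opening: 0.681
grasp_force: 30.0
```

To row units: 0.3185 m is 0.4247, -0.126 m is -0.168.

Request:
run_rows:
  plan: {"deltas": [[0, 0, -0.0267, 0, 0, 0, 0], [0, 0, -0.0667, 0, 0, 0, 0], [0, 0, -0.1133, 0, 0, 0, 0], [0, 0, -0.16, 0, 0, 0, 0], [0, 0, -0.1867, 0, 0, 0, 0], [-0.0133, 0.04, -0.1867, 0, 0, 0, 0], [-0.0333, 0.0867, -0.1867, 0, 0, 0, 0], [-0.0533, 0.1333, -0.1867, 0, 0, 0, 0], [-0.0733, 0.1867, -0.1867, 0, 0, 0, 0], [-0.0933, 0.24, -0.1867, 0, 0, 0, 0], [-0.1133, 0.2933, -0.1867, 0, 0, 0, 0], [-0.1333, 0.34, -0.1867, 0, 0, 0, 0], [-0.1533, 0.38, -0.1867, 0, 0, 0, 0], [-0.168, 0.4133, -0.1867, 0, 0, 0, 0], [-0.168, 0.4247, -0.1867, 0, 0, 0, 0], [-0.168, 0.4247, -0.1733, 0, 0, 0, 0], [-0.168, 0.4247, -0.1333, 0, 0, 0, 0], [-0.168, 0.4247, -0.0933, 0, 0, 0, 0], [-0.168, 0.4247, -0.0667, 0, 0, 0, 0], [-0.168, 0.4247, -0.0667, 0, 0, 0, 0]]}

```text
time_s: 12.5
position: [0.5715, 0.2942, 0.0595]
tcp_rot: [[-1.0, 0.001, -0.01], [0.001, 1.0, -0.004], [0.01, -0.004, -1.0]]
force: [-0.5, 0.0, -0.9]
opening: 0.684
grasp_force: 30.0
```

Request:
run_rows:
  plan: {"deltas": [[0, 0, 0.0093, 0, 0, 0, 0], [0, 0, 0.0173, 0, 0, 0, 0], [0, 0, 0.0227, 0, 0, 0, 0], [0, 0, 0.0253, 0, 0, 0, 0], [0, 0, 0.028, 0, 0, 0, 0], [0, 0, 0.028, 0, 0, 0, 0]]}

```text
time_s: 13.1
position: [0.5756, 0.2971, 0.0426]
tcp_rot: [[-1.0, -0.0, 0.0], [-0.0, 1.0, 0.0], [-0.0, 0.0, -1.0]]
force: [0.3, 0.1, -1.2]
opening: 0.677
grasp_force: 30.0
```

Request:
run_rows:
  plan: {"deltas": [[0, 0, 0, 0, 0, 0, 0.72], [0, 0, 0, 0, 0, 0, 0.76], [0, 0, 0, 0, 0, 0, 0.85], [0, 0, 0, 0, 0, 0, 1], [0, 0, 0, 0, 0, 0, 1], [0, 0, 0, 0, 0, 0, 1]]}

```text
time_s: 13.7
position: [0.5756, 0.297, 0.0426]
tcp_rot: [[-1.0, -0.0, 0.0], [-0.0, 1.0, 0.0], [-0.0, 0.0, -1.0]]
force: [0.5, 0.3, -1.7]
opening: 0.979
grasp_force: 0.0
```

Request:
run_rows:
  plan: {"deltas": [[0, 0, -0.0267, 0, 0, 0, 1], [0, 0, -0.0667, 0, 0, 0, 1], [0, 0, -0.12, 0, 0, 0, 1], [0, 0, -0.1733, 0, 0, 0, 1], [0.0067, -0.04, -0.2, 0, 0, 0, 1], [0.0267, -0.1, -0.2, 0, 0, 0, 1], [0.04, -0.16, -0.2, 0, 0, 0, 1], [0.0533, -0.22, -0.2, 0, 0, 0, 1], [0.0667, -0.28, -0.2, 0, 0, 0, 1], [0.08, -0.34, -0.2, 0, 0, 0, 1], [0.0933, -0.4, -0.2, 0, 0, 0, 1], [0.1067, -0.46, -0.2, 0, 0, 0, 1], [0.12, -0.52, -0.2, 0, 0, 0, 1], [0.1333, -0.58, -0.2, 0, 0, 0, 1], [0.1467, -0.64, -0.2, 0, 0, 0, 1], [0.16, -0.6933, -0.2, 0, 0, 0, 1], [0.1733, -0.74, -0.2, 0, 0, 0, 1], [0.1733, -0.7733, -0.2, 0, 0, 0, 1], [0.1733, -0.7827, -0.2, 0, 0, 0, 1], [0.1733, -0.7827, -0.2, 0, 0, 0, 1]]}

```text
time_s: 15.7
position: [0.4455, -0.2905, 0.1925]
tcp_rot: [[-1.0, 0.002, 0.0], [0.002, 1.0, 0.0], [-0.0, 0.0, -1.0]]
force: [0.4, 0.6, -0.6]
opening: 0.998
grasp_force: 0.0
```

```bash
cat >> h.py <<'E'
def stack(H,zr,w=32,name=None):
    cs=[capture(n) for n in("top","scene")]; gs=[grad(c) for c in cs]; o=[]
    for idx in((0,1),(0,),(1,)):
        f=lambda v:-sum(score([cs[i]],[gs[i]],v,r) for i in idx for r in(.03,.027))
        b=(zr-.006,zr+.006) if len(idx)==2 else (zr,zr+1e-5)
        r=DE(f,[(.563,.587),(.285,.309),b],seed=2,maxiter=100); print(idx,r.x.round(4),round(-r.fun))
    for c in cs:
        u,v=proj(c,[(.576,.298,zr-.015)])[0].astype(int)
        o.append(cv2.resize(c["color"][v-w:v+w,u-w:u+w],(400,400),interpolation=cv2.INTER_CUBIC)[:,:,::-1])
    cv2.imwrite(name,np.clip(np.hstack(o)*1.4,0,255).astype(np.uint8))
E
python3 -c "
from h import *
stack(0,.062,36,'pics/e.png')"
```

```text
(0, 1) [0.5755 0.2985 0.0595] 402
(0,) [0.5735 0.2953 0.062 ] 199
(1,) [0.5734 0.2989 0.062 ] 227
```

View pics/e.png

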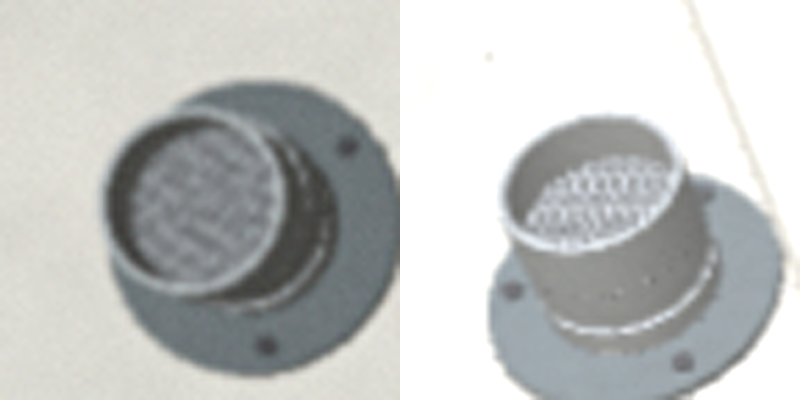

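The picture shows the fine sieve flush and level on the pan, rim at about (195,200) top and (595,185) scene, with only a thin seam at the joint. The coarse sieve is next.

To row units: 0.171 m is 0.228, 0.165 m is 0.22.

Request:
run_rows:
  plan: {"deltas": [[0, 0, 0.0533, 0, 0, 0, 1], [0, 0, 0.1067, 0, 0, 0, 1], [0, 0, 0.16, 0, 0, 0, 1], [0, 0, 0.2, 0, 0, 0, 1], [0, 0, 0.22, 0, 0, 0, 1], [0, 0, 0.228, 0, 0, 0, 1], [0, 0, 0.228, 0, 0, 0, 1], [0, 0, 0.228, 0, 0, 0, 0], [0, 0, 0.228, 0, 0, 0, 0], [0, 0, 0.228, 0, 0, 0, 0], [0, 0, 0.228, 0, 0, 0, 0], [0, 0, 0.228, 0, 0, 0, 0], [0, 0, 0.228, 0, 0, 0, 0], [0, 0, 0.228, 0, 0, 0, 0]]}

```text
time_s: 17.2
position: [0.4464, -0.2911, 0.0224]
tcp_rot: [[-1.0, 0.0, 0.002], [0.0, 1.0, -0.002], [-0.002, -0.002, -1.0]]
force: [0.1, -1.4, 6.8]
opening: 0.689
grasp_force: 30.0
```

Request:
run_rows:
  plan: {"deltas": [[0, 0, -0.0267, 0, 0, 0, 0], [0, 0, -0.0667, 0, 0, 0, 0], [0, 0, -0.1133, 0, 0, 0, 0], [0, 0, -0.16, 0, 0, 0, 0], [0, 0, -0.2, 0, 0, 0, 0], [0, 0.04, -0.224, 0, 0, 0, 0], [-0.0133, 0.1, -0.224, 0, 0, 0, 0], [-0.0267, 0.16, -0.224, 0, 0, 0, 0], [-0.04, 0.22, -0.224, 0, 0, 0, 0], [-0.0533, 0.28, -0.224, 0, 0, 0, 0], [-0.0667, 0.34, -0.224, 0, 0, 0, 0], [-0.08, 0.4, -0.224, 0, 0, 0, 0], [-0.0933, 0.46, -0.224, 0, 0, 0, 0], [-0.1067, 0.52, -0.224, 0, 0, 0, 0], [-0.12, 0.58, -0.224, 0, 0, 0, 0], [-0.1333, 0.64, -0.224, 0, 0, 0, 0], [-0.1467, 0.6933, -0.224, 0, 0, 0, 0], [-0.16, 0.74, -0.224, 0, 0, 0, 0], [-0.1733, 0.7667, -0.224, 0, 0, 0, 0], [-0.1733, 0.7827, -0.224, 0, 0, 0, 0]]}

```text
time_s: 19.2
position: [0.5754, 0.2988, 0.1884]
tcp_rot: [[-1.0, -0.002, -0.001], [-0.002, 1.0, -0.0], [0.001, -0.0, -1.0]]
force: [0.3, -1.2, -1.9]
opening: 0.689
grasp_force: 30.0
```

To row units: 0.115 m is 0.1533, 0.113 m is 0.1507.

Request:
run_rows:
  plan: {"deltas": [[0, 0, 0.0333, 0, 0, 0, 0], [0, 0, 0.0667, 0, 0, 0, 0], [0, 0, 0.1, 0, 0, 0, 0], [0, 0, 0.12, 0, 0, 0, 0], [0, 0, 0.1307, 0, 0, 0, 0], [0, 0, 0.1387, 0, 0, 0, 0], [0, 0, 0.1453, 0, 0, 0, 0], [0, 0, 0.1507, 0, 0, 0, 0], [0, 0, 0.1533, 0, 0, 0, 0], [0, 0, 0.1533, 0, 0, 0, 0], [0, 0, 0.1533, 0, 0, 0, 0]]}

```text
time_s: 20.3
position: [0.5758, 0.2971, 0.075]
tcp_rot: [[-1.0, -0.0, 0.001], [-0.0, 1.0, 0.0], [-0.001, 0.0, -1.0]]
force: [-0.9, 0.0, -2.0]
opening: 0.685
grasp_force: 30.0
```

Request:
run_rows:
  plan: {"deltas": [[0, 0, 0, 0, 0, 0, 0.72], [0, 0, 0, 0, 0, 0, 0.76], [0, 0, 0, 0, 0, 0, 0.85], [0, 0, 0, 0, 0, 0, 1], [0, 0, 0, 0, 0, 0, 1], [0, 0, 0, 0, 0, 0, 1]]}

```text
time_s: 20.9
position: [0.5756, 0.297, 0.0746]
tcp_rot: [[-1.0, -0.0, 0.0], [-0.0, 1.0, 0.0], [-0.0, 0.0, -1.0]]
force: [0.8, -0.5, -0.5]
opening: 0.976
grasp_force: 0.0
```

Request:
run_rows:
  plan: {"deltas": [[0, 0, -0.0267, 0, 0, 0, 1], [0, 0, -0.0667, 0, 0, 0, 1], [0, 0, -0.12, 0, 0, 0, 1], [0, 0, -0.16, 0, 0, 0, 1], [0.0067, -0.04, -0.1667, 0, 0, 0, 1], [0.0267, -0.0933, -0.1667, 0, 0, 0, 1], [0.04, -0.1467, -0.1667, 0, 0, 0, 1], [0.0533, -0.2, -0.1667, 0, 0, 0, 1], [0.0667, -0.2533, -0.1667, 0, 0, 0, 1], [0.08, -0.3067, -0.1667, 0, 0, 0, 1], [0.0933, -0.36, -0.1667, 0, 0, 0, 1], [0.1067, -0.4133, -0.1667, 0, 0, 0, 1], [0.12, -0.4667, -0.1667, 0, 0, 0, 1], [0.1333, -0.5133, -0.1667, 0, 0, 0, 1], [0.1467, -0.5533, -0.1667, 0, 0, 0, 1], [0.1613, -0.58, -0.1667, 0, 0, 0, 1], [0.1613, -0.594, -0.1667, 0, 0, 0, 1], [0.1613, -0.594, -0.1667, 0, 0, 0, 1]]}

```text
time_s: 22.7
position: [0.4552, -0.1497, 0.1998]
tcp_rot: [[-1.0, 0.002, 0.001], [0.002, 1.0, -0.001], [-0.001, -0.001, -1.0]]
force: [1.2, -0.4, -0.3]
opening: 0.998
grasp_force: 0.0
```

```bash
python3 -c "
from h import *
stack(0,.098,42,'pics/f.png')"
```

```text
(0, 1) [0.5755 0.2984 0.0959] 438
(0,) [0.5739 0.295  0.098 ] 230
(1,) [0.5738 0.2986 0.098 ] 220
```

View pics/f.png

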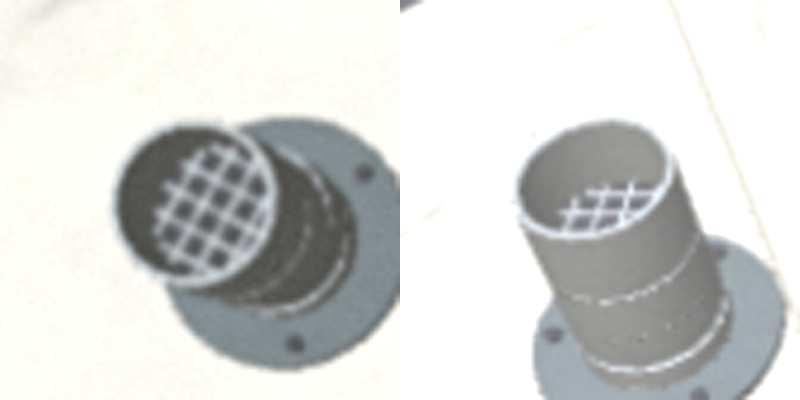

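The coarse sieve sits level on the fine one, its rim at about (195,205) top and (595,180) scene, and its fit moved less than 1 mm from the piece below. Now the lid, gripped by its knob.

To row units: 0.18 m is 0.24, 0.178 m is 0.2373.

Request:
run_rows:
  plan: {"deltas": [[0, 0, 0.0533, 0, 0, 0, 1], [0, 0, 0.1067, 0, 0, 0, 1], [0, 0, 0.16, 0, 0, 0, 1], [0, 0, 0.2, 0, 0, 0, 1], [0, 0, 0.2267, 0, 0, 0, 1], [0, 0, 0.2373, 0, 0, 0, 1], [0, 0, 0.24, 0, 0, 0, 1], [0, 0, 0.24, 0, 0, 0, 1], [0, 0, 0.24, 0, 0, 0, 0.5], [0, 0, 0.24, 0, 0, 0, 0.3], [0, 0, 0.24, 0, 0, 0, 0], [0, 0, 0.24, 0, 0, 0, 0], [0, 0, 0.24, 0, 0, 0, 0], [0, 0, 0.24, 0, 0, 0, 0], [0, 0, 0.24, 0, 0, 0, 0], [0, 0, 0.24, 0, 0, 0, 0], [0, 0, 0.24, 0, 0, 0, 0], [0, 0, 0.24, 0, 0, 0, 0], [0, 0, 0.24, 0, 0, 0, 0]]}

```text
time_s: 24.7
position: [0.4547, -0.1486, 0.0195]
tcp_rot: [[-1.0, -0.0, 0.0], [-0.0, 1.0, -0.0], [-0.0, -0.0, -1.0]]
force: [-0.7, -0.3, -0.7]
opening: 0.195
grasp_force: 30.0
```

To row units: 0.4455 m is 0.594, 0.435 m is 0.58.

Request:
run_rows:
  plan: {"deltas": [[0, 0, -0.0267, 0, 0, 0, 0], [0, 0, -0.0667, 0, 0, 0, 0], [0, 0, -0.12, 0, 0, 0, 0], [0, 0, -0.1733, 0, 0, 0, 0], [0, 0, -0.22, 0, 0, 0, 0], [-0.0067, 0.04, -0.24, 0, 0, 0, 0], [-0.02, 0.0933, -0.24, 0, 0, 0, 0], [-0.04, 0.1467, -0.24, 0, 0, 0, 0], [-0.0533, 0.2, -0.24, 0, 0, 0, 0], [-0.0667, 0.2533, -0.24, 0, 0, 0, 0], [-0.08, 0.3067, -0.24, 0, 0, 0, 0], [-0.0933, 0.36, -0.24, 0, 0, 0, 0], [-0.1067, 0.4133, -0.24, 0, 0, 0, 0], [-0.12, 0.4667, -0.24, 0, 0, 0, 0], [-0.1333, 0.5133, -0.24, 0, 0, 0, 0], [-0.1467, 0.5533, -0.24, 0, 0, 0, 0], [-0.1613, 0.58, -0.24, 0, 0, 0, 0], [-0.1613, 0.594, -0.24, 0, 0, 0, 0], [-0.1613, 0.594, -0.24, 0, 0, 0, 0]]}

```text
time_s: 26.6
position: [0.5744, 0.2978, 0.1987]
tcp_rot: [[-1.0, -0.002, -0.002], [-0.002, 1.0, -0.0], [0.002, -0.0, -1.0]]
force: [-0.4, -0.9, -1.8]
opening: 0.196
grasp_force: 30.0
```

Request:
run_rows:
  plan: {"deltas": [[0, 0, 0.0267, 0, 0, 0, 0], [0, 0, 0.06, 0, 0, 0, 0], [0, 0, 0.08, 0, 0, 0, 0], [0, 0, 0.0933, 0, 0, 0, 0], [0, 0, 0.1027, 0, 0, 0, 0], [0, 0, 0.1107, 0, 0, 0, 0], [0, 0, 0.116, 0, 0, 0, 0], [0, 0, 0.12, 0, 0, 0, 0], [0, 0, 0.1207, 0, 0, 0, 0], [0, 0, 0.1207, 0, 0, 0, 0], [0, 0, 0.1207, 0, 0, 0, 0]]}

```text
time_s: 27.7
position: [0.5758, 0.2972, 0.1094]
tcp_rot: [[-1.0, -0.0, 0.001], [-0.0, 1.0, 0.0], [-0.001, 0.0, -1.0]]
force: [-0.2, 0.9, -1.3]
opening: 0.196
grasp_force: 30.0
```

To row units: 0.001 m is 0.0013.

Request:
run_rows:
  plan: {"deltas": [[0, 0, 0.0013, 0, 0, 0, 0], [0, 0, 0.0013, 0, 0, 0, 0], [0, 0, 0.0013, 0, 0, 0, 0.25], [0, 0, 0.0013, 0, 0, 0, 0.3], [0, 0, 0.0013, 0, 0, 0, 0.4], [0, 0, 0.0013, 0, 0, 0, 0.6], [0, 0, 0.0013, 0, 0, 0, 0.8], [0, 0, 0.0013, 0, 0, 0, 0.8], [0, 0, 0.0013, 0, 0, 0, 0.8]]}

```text
time_s: 28.6
position: [0.5756, 0.297, 0.1081]
tcp_rot: [[-1.0, -0.0, 0.0], [-0.0, 1.0, 0.0], [-0.0, 0.0, -1.0]]
force: [-0.3, 0.7, 0.4]
opening: 0.673
grasp_force: 0.0
```

Request:
run_rows:
  plan: {"deltas": [[0, 0, -0.0267, 0, 0, 0, 0.8], [0, 0, -0.0667, 0, 0, 0, 0.8], [0, 0, -0.12, 0, 0, 0, 0.8], [0, 0, -0.16, 0, 0, 0, 1], [0.0067, -0.04, -0.1667, 0, 0, 0, 1], [0.0267, -0.0933, -0.1667, 0, 0, 0, 1], [0.04, -0.1467, -0.1667, 0, 0, 0, 1], [0.0533, -0.2, -0.1667, 0, 0, 0, 1], [0.0667, -0.2533, -0.1667, 0, 0, 0, 1], [0.08, -0.3067, -0.1667, 0, 0, 0, 1], [0.0933, -0.36, -0.1667, 0, 0, 0, 1], [0.1067, -0.4133, -0.1667, 0, 0, 0, 1], [0.12, -0.4667, -0.1667, 0, 0, 0, 1], [0.1333, -0.5133, -0.1667, 0, 0, 0, 1], [0.1467, -0.5533, -0.1667, 0, 0, 0, 1], [0.1613, -0.58, -0.1667, 0, 0, 0, 1], [0.1613, -0.5933, -0.1667, 0, 0, 0, 1], [0.1613, -0.5933, -0.1667, 0, 0, 0, 1], [0.1613, -0.5933, -0.1667, 0, 0, 0, 1]]}

```text
time_s: 30.5
position: [0.455, -0.1474, 0.2331]
tcp_rot: [[-1.0, -0.0, 0.0], [-0.0, 1.0, 0.001], [-0.0, 0.001, -1.0]]
force: [0.3, 0.6, 0.3]
opening: 0.997
grasp_force: 0.0
```

```bash
python3 -c "
from h import *
stack(0,.104,50,'pics/g.png')
cs=[capture(n) for n in('top','scene')]
print(fit(cs,(.5755,.298),.009,(.12,.14)))"
```

```text
(0, 1) [0.5752 0.2965 0.1045] 319
(0,) [0.575  0.2965 0.104 ] 165
(1,) [0.5759 0.2989 0.104 ] 169
(array([0.57613184, 0.29816852, 0.1315897 ]), np.float64(198.406982421875))
```

View pics/g.png

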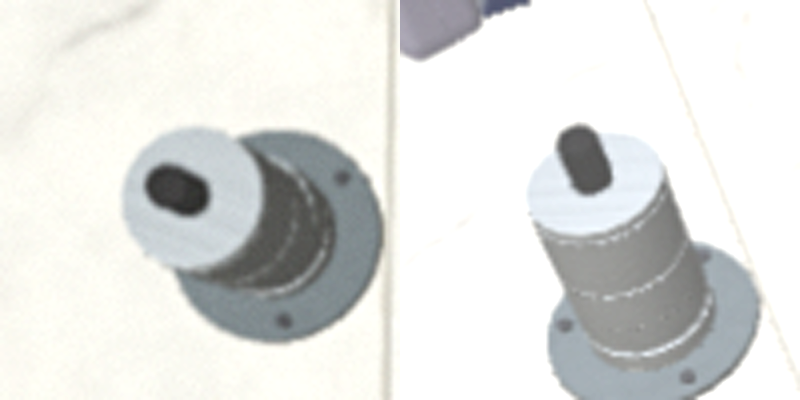

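The lid is flush and level, its disc at about (193,198) top and (597,185) scene. The fits put the lid disc top at 104 mm and the knob top at 132 mm, as expected for a fully seated stack. The arm is clear, so I hand in.

```bash
python3 -c "
from rig import bot
print(bot.hand_in())"
```

```text
the job is handed in; nothing more can be done
None
```

I handed in the finished stack at about 31 s: pan, fine sieve, coarse sieve and lid look seated and level on the base in the last pictures, and the gripper never went near the beaker, weight or stopper; the hand-in returned no verdict.

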